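# Chock the slab roller on the sloping drying board

### The job

Set the wooden wedge on the sloping board and push its thin end under the low side of the roller, up the slope, until the roller is pinched firmly (but not rammed) between the wedge and the back rail. With the wedge jammed there, draw the steel fork stop fully back from the roller, so that the wedge alone keeps the roller tight against the rail. Do not let the roller roll away, and leave the jar, bowl and brush where they are.

Things in the scene. Friction and masses are not known exactly. Their poses are not given: they have to be found in the camera images.
- board: Fixed plywood drying board, 260 mm across (its x), 350 mm along the slope, tilted 8 degrees. Its frame is level, z up; its +y points UPHILL. Origin on the table, 36 mm straight under the board's top surface; that surface is at height 36 mm + 0.1405 * y, from y = -167 mm (low edge) to +178 mm.
- board_mid (a point): Point on the board's top surface straight above its origin. Uphill of the roller a wooden rail is fixed on the board; its face leans 45 degrees over the roller and meets it about 51 mm above the surface. Its setting differs: 2 to 20 mm of play between roller and rail. The roller goes up easily (push up to about 8 N), then meets the rail and the force climbs steeply.
- roller: Plain wooden clay roller, a solid cylinder 60 mm in diameter, 200 mm long, 0.35 to 0.7 kg, lying across the slope: its x is its axis, along the board's x. Origin: the middle of its axis, 30 mm off the board surface. It leans on the fork stop at the start and rolls down without it. More than 22 N between wedge and roller dents it.
- wedge: Loose wooden wedge chock, 40 mm wide (x), 90 mm long (y), 31 mm high, lying flat on the table at the start. Origin: centre of its underside. The heel, y = -45 to -10 mm, is a block with a flat top; from there a face falls at 28 degrees to the thin end (+y). Flat on the board and touching the roller, its origin is 56 mm down the slope from the roller's axis.
- wedge_heel (a point): Middle of the wedge's heel block, 27 mm behind the wedge's origin (y = -27 mm) and 22 mm above its underside: the place to grip it, across its 40 mm width.
- wedge_toe (a point): Thin end of the wedge, 2 mm thick, at y = +45 mm, on the underside; it goes under the roller, pointing uphill. To jam it, push the wedge up the slope with 13 to 18 N for a moment while it lies lightly on the board (pressing it down adds friction): that presses it on the roller with 7 to 15 N. Let go, it stays jammed, pressing with over 3 N; one that only touches presses with 1 to 2 N.
- stop (a joint): Travel of the steel fork stop in m: 0 = up against the roller (start), 0.065 = fully drawn back down the slope. It slides parallel to the slope, takes about 3 N and stays where left. It lies on the board: prongs 12 mm wide and high, centred at board x = -84 and +84 mm, with 34 mm high tips that hold the roller's ends.
- fork_bar (a point): Top middle of the 12 mm high, 12 mm thick cross bar that joins the prongs at their low end, 145 mm down the slope from the roller's axis at the start. The wedge goes on the board between the prongs (156 mm apart), between cross bar and roller.
- stop_knob (a point): Point in the upright square post (18 x 18 mm, square to the board, top 46 mm above its surface) on the middle of the fork's cross bar, by which the fork is pulled; the point is on the post's axis, 30 mm above the board surface.
- jar: Bystander: glass jar with black lid, 66 mm wide, 100 mm high, origin under its centre.
- bowl: Bystander: white bowl, 120 mm wide, 55 mm high, origin under its centre.
- brush: Bystander: brush 180 mm long lying on the table.
Things that resemble listed ones, but are neither listed nor needed, are in the scene too. What is shaped like the roller but blue, purple or yellow is not meant.

How it is judged:
By the outcome, as a careful person would: the job done as asked, in the order asked, and still so for the second after the job is handed in, with the robot touching nothing.
It also fails if it takes over 69 s, if anything falls off the work surface, if the arm or the gripper's body presses on something with over 40 N, if the wrist force passes 120 N, or if a joint passes its speed limit or range.

### The arm

A 6-joint arm with a two-finger parallel gripper is mounted at the origin on the work surface. World frame = base frame: x ahead of the robot, y to its left, z up, the work surface at z = 0. Lengths are in m, angles in rad, forces in N, time in s.
With the tool pointing down it reaches from about 0.3 to 0.825 m from the base axis. Payload 5.4 kg.
Tool frame: the origin (TCP) lies between the finger pads; the fingertips stand arm.tip_extent ahead of it and the grasp point (between the pads) lies 11 mm behind it (arm.tip_extent is the distance from the TCP to the fingertips, in m); z points along the fingers, y is the line along which they close (so a half turn about z gives the same grasp; the last joint's range is limited). The gripper opens to 92 mm and grips with 3 to 60 N. Pads are 20 mm wide; open, the fingers measure 128 mm over their backs; the gripper's body (75 mm by 189 mm) begins 69 mm behind the grasp point.
Start: joints at [-1.38, 0.158, 1.597, -0, 1.386, -0.21], TCP at [0.224, -0.529, 0.223] pointing down, gripper open.
Joint ranges: [-2.91, 2.91], [-0.94, 2.29], [0.18, 2.7], [-1.29, 4.43], [0.17, 2.64], [-3, 3]. Speed limits (rad/s): [2.57, 2.57, 3.14, 3.14, 3.14, 3.14].

### API

Orientations are given as a rotation vector (axis times angle).
In Python, from plant import arm gives the robot as it stands.
- The arm moves only by the tool apply_moves, never from a script. Its argument "series" is a list of rows, each a list of 7 numbers: the shift along the world's x, y, z in mm, then the turn, a rotation vector about the world's x, y, z in rad, then the finger opening in mm, from 0 to 91.9. A call has 1 to 5 rows; each row shifts and turns the commanded pose from where the row before left it; what a row does not reach is not made up. A row lasts 1/12 s, in which the tool goes at most 41.7 mm and 7.16 degrees, less where a joint would pass 70% of its speed; a pose out of reach is approached as far as the arm can. A call with a gripper value outside its range is refused whole. The fingers move at their own pace and stop on an object; the grip force is fixed at half the most. Time passes only in rows, so rows that do not move let the fingers close. It gives the time, the measured TCP pose, the force, the opening and the grip force at its end, in the units of the state.
- arm.get_obs(): the state, without advancing time (a new reading comes with each control period).
- arm.camera(name): name is "side" or "top" or "wrist"; returns the picture (480x640x3 uint8, blue, green, red); there is no depth.
- arm.camera_model(name): a dict with "fx", "fy", "cx", "cy" (pixels), "origin" and "orientation" of the camera in the world; the wrist camera has in their place "tool_from_camera" (4x4, takes a point from camera to tool coordinates, whose origin is the TCP and whose axes are the flange's). Camera axes: x right, y down, z forward; pixel columns grow to the right and rows downward; lengths in m; the calibration is good to about 2 mm. A picture is of the moment at which its call begins: read the wrist's pose just before it. camera_model takes no time and is no camera call.
- arm.sign_off(): hands the job in; it is judged then, once.
The state is a dict: "time": time; "joint_positions": joint angles; "qvel": joint speeds; "joint_torque": joint torques, N m; "tcp_pos": TCP position; "ee_rot": TCP orientation; "ft_force": force on the tool from outside, world axes, zero at the start; "wrist_torque": the same for the moment, N m; "gripper_width": finger opening in m; "grip_force": force on a finger pad.
Only numpy, scipy, OpenCV 4.12 (cv2) and the standard library are available. Lean on these libraries where they do the work, as an engineer would, in place of code of your own. Each camera call takes 0.05 s, during which the arm holds its last target. There are 200 camera calls.

## Working session

There is one attempt and no reset: what is moved stays moved. The work goes in short steps, Python scripts to look and compute and a tool call to move; the robot and the scene stay as the last step left them, time stands still between calls to the robot, and variables do not carry over. Pictures are saved under pics/ and viewed, at most 10 in all, crops included, and the job is handed in when it is done.

Besides the shell and the picture viewer there is one more tool, called after ">>>" as name([rows], argument=value, ...), one row to a line, values as JSON. apply_moves: Moves the arm, as the interface text tells. Its arguments: {"type":"object","properties":{"series":{"type":"array","items":{"type":"array","items":{"type":"number"}}}},"required":["series"]}

```bash
mkdir -p pics; ls; python3 - <<'E'
from plant import arm
import cv2
o=arm.get_obs(); print(o, arm.tip_extent)
for n in("side","top"):
    cv2.imwrite(f"pics/{n}0.png",arm.camera(n)); print(n,arm.camera_model(n))
print(arm.camera_model("wrist"))
E
```

```text
pics
{'time': 0.0, 'joint_positions': array([-1.38010559e+00,  1.59053286e-01,  1.59819877e+00, -2.15052305e-05,
        1.38618687e+00, -2.10108538e-01]), 'qvel': array([-0.00031356, -0.00062807, -0.00124418,  0.00190712,  0.00185277,
       -0.00063599]), 'joint_torque': array([-6.77479111e-04, -3.85566831e+01, -3.22110128e+01,  7.00820144e-02,
        3.78272147e-02, -1.42075783e-04]), 'tcp_pos': array([ 0.22419266, -0.52884346,  0.22163328]), 'ee_rot': array([-3.07690961e+00, -6.25007092e-01,  5.03955745e-06]), 'ft_force': array([-0.0091097 , -0.66636027, -0.30411704]), 'wrist_torque': array([ 0.00321297, -0.01682244, -0.04745253]), 'grip_force': 0.0, 'gripper_width': 0.09195280689138273} 0.008
side {'fx': 508.35563235751516, 'fy': 508.35563235751516, 'cx': 315.1097760544698, 'cy': 242.73246479010496, 'origin': array([0.33588982, 1.30592754, 0.93544864]), 'orientation': array([-0.1664614 ,  2.74337007, -1.38464496])}
top {'fx': 563.4345438248222, 'fy': 563.4345438248222, 'cx': 316.2505641681528, 'cy': 249.86822386937877, 'origin': array([0.40460005, 0.1541867 , 1.69112972]), 'orientation': array([-2.18427549,  2.2042573 , -0.05991135])}
{'fx': 376.90431088714536, 'fy': 376.90431088714536, 'cx': 328.5071900040135, 'cy': 238.96809072948489, 'tool_from_camera': array([[-9.79844744e-04, -9.64801147e-01, -2.62978680e-01,
         7.32550542e-02],
       [ 9.99999359e-01, -1.09479145e-03,  2.90563234e-04,
         7.19753941e-04],
       [-5.68242553e-04, -2.62978227e-01,  9.64801601e-01,
        -1.61134618e-01],
       [ 0.00000000e+00,  0.00000000e+00,  0.00000000e+00,
         1.00000000e+00]])}
```

View pics/top0.png

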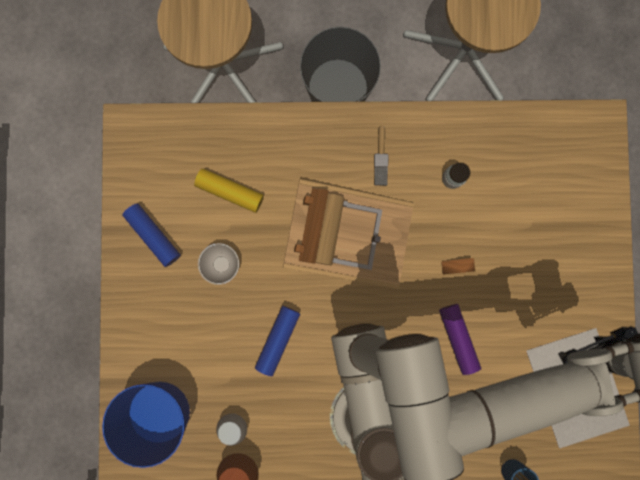

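View pics/side0.png

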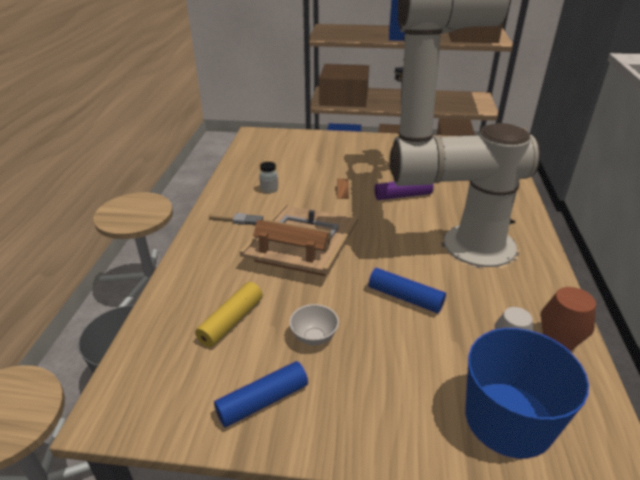

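The top view shows the board at (350,230) with the natural-wood roller at (330,230) beside the brown rail (315,225) and the grey fork to the right with its knob at (376,239). An orange-brown block at (458,266) is probably the wedge. The cylinders at (152,235), (278,340), (229,190) and (460,340) are blue, blue, yellow and purple, so they are not meant. The side view shows the wedge at (343,188), the knob at (311,217) and the rail at (290,235). I'll confirm in enlarged crops.

```bash
cat > h.py <<'E'
import numpy as np, cv2
from scipy.spatial.transform import Rotation as R
from plant import arm
def cam(n,o=None):
    m=arm.camera_model(n); K=np.array([[m['fx'],0,m['cx']],[0,m['fy'],m['cy']],[0,0,1]])
    if n=="wrist":
        T=np.eye(4); T[:3,:3]=R.from_rotvec(o['ee_rot']).as_matrix(); T[:3,3]=o['tcp_pos']
        T=T@m['tool_from_camera']
        return K,T[:3,:3],T[:3,3]
    return K,R.from_rotvec(m['orientation']).as_matrix(),np.array(m['origin'])
def ray(c,uv):
    K,A,o=c; d=A@np.linalg.solve(K,[uv[0],uv[1],1]); return o,d/np.linalg.norm(d)
def onz(c,uv,z):
    o,d=ray(c,uv); return o+d*(z-o[2])/d[2]
def tri(*cu):
    A=0;b=0
    for c,uv in cu:
        o,d=ray(c,uv); P=np.eye(3)-np.outer(d,d); A=A+P; b=b+P@o
    p=np.linalg.solve(A,b)
    return p,[np.round(proj(c,p)-uv,1) for c,uv in cu]
def proj(c,p):
    K,A,o=c; q=K@(A.T@(np.asarray(p)-o)); return q[:2]/q[2]
E
python3 - <<'E'
from h import *
t=cv2.imread("pics/top0.png"); s=cv2.imread("pics/side0.png")
a=cv2.resize(t[170:290,280:490],None,fx=3.8,fy=3.8,interpolation=cv2.INTER_CUBIC)[:, :798]
cv2.imwrite("pics/c1.png",a)
b=cv2.resize(s[165:285,230:370],None,fx=5,fy=5,interpolation=cv2.INTER_CUBIC)
cv2.imwrite("pics/c2.png",b)
ct,cs=cam("top"),cam("side")
print(onz(ct,(458,266),.02),onz(ct,(376,239),.05),onz(ct,(350,230),.036))
print(tri((ct,(458,266)),(cs,(343,188))))
E
```

```text
[ 0.4432549  -0.26711388  0.02      ] [ 0.52356526 -0.02188192  0.05      ] [0.55186886 0.05285683 0.036     ]
(array([ 0.44270665, -0.26826159,  0.01560584]), [array([0. , 0.2]), array([-0.2, -0. ])])
```

View pics/c1.png

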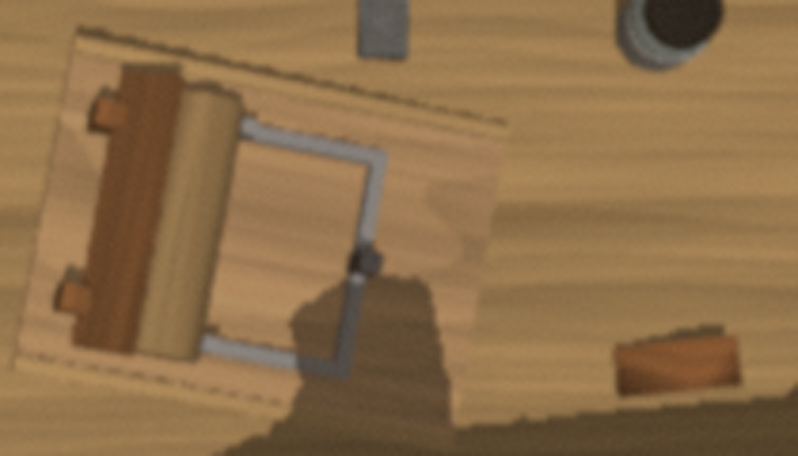

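View pics/c2.png

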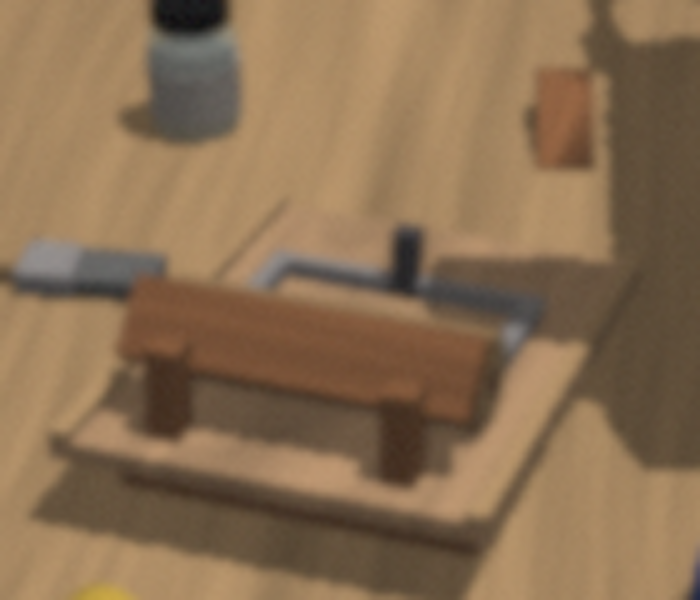

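In the crops, the red-brown block at c1 (678,365) / c2 (565,118) is the only wedge-like item. The fork knob is at c1 (367,262) / c2 (407,260). The natural-wood roller touching the rail and fork is the one meant. Which wedge end is thin isn't clear from here, so I'll go and look with the wrist camera.

>>> apply_moves([
  [16, 29, 7, 0, 0, 0.063, 91],
  [16, 29, 7, 0, 0, 0.063, 91],
  [16, 29, 7, 0, 0, 0.063, 91],
  [16, 29, 7, 0, 0, 0.063, 91],
  [16, 29, 7, 0, 0, 0.063, 91],
])

```text
time: 0.52
tcp_pos: [0.3046, -0.3828, 0.2574]
ee_rot: [-2.94, -1.104, 0.0]
ft_force: [-0.1, -0.3, 0.4]
gripper_width: 0.0908
grip_force: 0.0
```

>>> apply_moves([
  [16, 29, 7, 0, 0, 0.063, 91],
  [16, 29, 7, 0, 0, 0.063, 91],
  [16, 29, 7, 0, 0, 0.063, 91],
  [16, 29, 7, 0, 0, 0.063, 91],
  [16, 29, 7, 0, 0, 0.063, 91],
])

```text
time: 0.93
tcp_pos: [0.3846, -0.2377, 0.2926]
ee_rot: [-2.731, -1.552, 0.0]
ft_force: [-0.5, -0.7, -0.8]
gripper_width: 0.0912
grip_force: 0.0
```

>>> apply_moves([
  [16, 29, 7, 0, 0, 0.063, 91],
  [16, 29, 7, 0, 0, 0.063, 91],
  [16, 29, 7, 0, 0, 0.063, 91],
  [16, 29, 7, 0, 0, 0.063, 91],
  [0, 0, 0, 0, 0, 0, 91],
])

```text
time: 1.35
tcp_pos: [0.4503, -0.1192, 0.3218]
ee_rot: [2.509, 1.89, 0.005]
ft_force: [0.4, 0.3, 0.3]
gripper_width: 0.0909
grip_force: 0.0
```

```bash
python3 - <<'E'
from h import *
import json
o=arm.get_obs(); I=arm.camera("wrist"); cv2.imwrite("pics/w1.png",I)
json.dump({k:list(map(float,o[k])) for k in("tcp_pos","ee_rot")},open("w1.json","w"))
print(o['time'],o['tcp_pos'],R.from_rotvec(o['ee_rot']).as_matrix().round(3),o['joint_positions'].round(2),o['ft_force'])
E
```

```text
1.35 [ 0.45032224 -0.11920394  0.32182703] [[ 0.276  0.961  0.003]
 [ 0.961 -0.276  0.001]
 [ 0.002  0.002 -1.   ]] [-0.52 -0.18  1.74  0.    1.58 -0.24] [0.42988503 0.33463363 0.25704937]
```

View pics/w1.png

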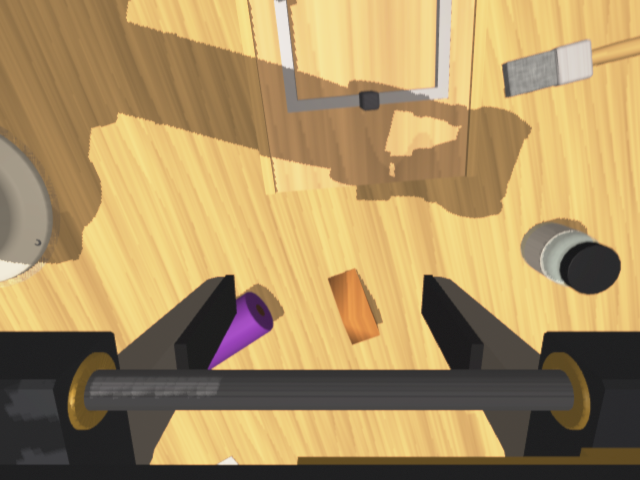

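The wrist view shows the wedge at (354,306), the knob top at (369,99), the board's low corners at (272,193) and (467,177), and the fork bar at row ~100. Next I'll crop the wedge to find the thin end.

```bash
python3 - <<'E'
from h import *
I=cv2.imread("pics/w1.png")
cv2.imwrite("pics/w1c.png",cv2.resize(I[255:355,315:395],None,fx=6,fy=6,interpolation=cv2.INTER_CUBIC))
E
```

```text
(no output)
```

View pics/w1c.png

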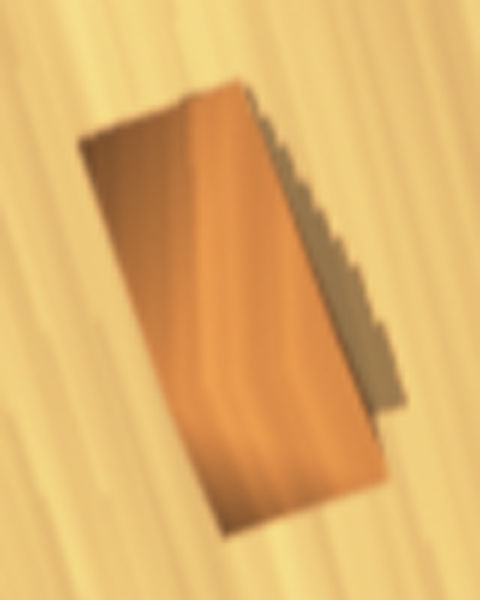

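The shadow widens towards the lower end, so the thin end is at the top of the image, already pointing uphill, and the heel is at the bottom. Next, a second view over the board.

>>> apply_moves([
  [10, 30, 0, 0, 0, 0, 91],
  [10, 30, 0, 0, 0, 0, 91],
  [10, 30, 0, 0, 0, 0, 91],
  [10, 30, 0, 0, 0, 0, 91],
  [10, 30, 0, 0, 0, 0, 91],
])

```text
time: 1.82
tcp_pos: [0.4982, 0.0268, 0.3199]
ee_rot: [-2.519, -1.876, 0.002]
ft_force: [0.5, 0.4, 1.1]
gripper_width: 0.0909
grip_force: 0.0
```

>>> apply_moves([
  [0, 30, 0, 0, 0, 0, 91],
  [0, 0, 0, 0, 0, 0, 91],
  [0, 0, 0, 0, 0, 0, 91],
])

```text
time: 2.07
tcp_pos: [0.498, 0.0565, 0.3199]
ee_rot: [-2.516, -1.881, 0.002]
ft_force: [-0.4, -0.5, 0.6]
gripper_width: 0.0912
grip_force: 0.0
```

```bash
python3 - <<'E'
from h import *
import json
o=arm.get_obs(); I=arm.camera("wrist"); cv2.imwrite("pics/w2.png",I)
json.dump({k:list(map(float,o[k])) for k in("tcp_pos","ee_rot")},open("w2.json","w"))
print(o['time'],o['tcp_pos'])
w1=cam("wrist",json.load(open("w1.json")))
# wedge fit from w1: thin corners z=2mm, heel top corners z=31mm
from scipy.optimize import least_squares
uv=np.array([[328.3,278.3],[355,268.3],[352.5,344.2],[379.5,334.7]])
M=np.array([[-.02,.045,.002],[.02,.045,.002],[-.02,-.045,.031],[.02,-.045,.031]])
def f(p):
    c,s=np.cos(p[2]),np.sin(p[2]); A=np.array([[c,-s,0],[s,c,0],[0,0,1]])
    # note image-left = -x side checked by residual
    return np.concatenate([proj(w1,A@m+[p[0],p[1],0])-u for m,u in zip(M,uv)])
r=least_squares(f,[.44,-.27,0.]); print(r.x,r.fun.round(1))
E
```

```text
2.0667 [0.49795334 0.05647511 0.31987399]
[ 0.4426851  -0.27071225  0.09033858] [-0.6 -0.1  0.3 -0.2 -0.4  0.3  0.6  0.1]
```

View pics/w2.png

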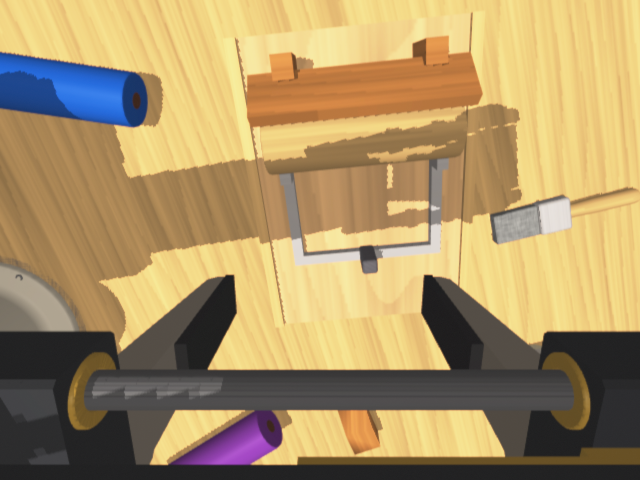

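The wedge fit is good, with residuals of 0.6 px or less. The second view shows the fork bar's low corners at (297,263) and (440,250), the knob top at (370,266), the board's low corners at (283,325) and (459,313), and the roller between the rail and the fork tips. Next I'll fit the board and fork pose.

```bash
cat > fit.py <<'E'
from h import *
import json
from scipy.optimize import least_squares
w=[cam("wrist",json.load(open(f"w{i}.json"))) for i in(1,2)]
G=[cv2.cvtColor(cv2.imread(f"pics/w{i}.png"),cv2.COLOR_BGR2GRAY) for i in(1,2)]
g8=np.arctan(.1405)
def bw(p,X,S,H): # board x, along-slope s from board_mid, height above surface -> world
    q=np.array([X, S*np.cos(g8)-H*np.sin(g8), .036+S*np.sin(g8)+H*np.cos(g8)])
    c,s=np.cos(p[2]),np.sin(p[2])
    return np.array([p[0]+c*q[0]-s*q[1],p[1]+s*q[0]+c*q[1],q[2]])
L=-.167/np.cos(g8)
E
python3 - <<'E'
from fit import *
# (view, uv, X, kind, S, H)
obs=[(0,(272,193),-.13,'b'),(0,(467,177),.13,'b'),(1,(283,325),-.13,'b'),
 (0,(292,111),-.09,'f'),(0,(449,97),.09,'f'),(1,(297,263),-.09,'f'),(1,(440,250),.09,'f')]
kn=[(0,(369,96)),(1,(370,266))]
ref=[]
for v,u,X,k in obs:
    c=cv2.cornerSubPix(G[v],np.array([[u]],np.float32),(4,4),(-1,-1),(3,30,.01))[0,0]
    print(v,u,c); ref.append(np.array(u,float) if np.hypot(*(c-u))>3 else c)
def pr(p):
    r=[]
    for (v,u,X,k),c in zip(obs,ref):
        P=bw(p,X,L,0) if k=='b' else bw(p,X,p[3]-.151,.012)
        r.append(proj(w[v],P)-c)
    for v,u in kn: r.append(proj(w[v],bw(p,0,p[3]-.145,.046))-u)
    return np.concatenate(r)
r=least_squares(pr,[.55,.05,-.25,.05],loss='soft_l1'); print(r.x,r.fun.reshape(-1,2).round(1))
json.dump(list(r.x),open("board.json","w"))
p=r.x
print("tri knob top",tri((w[0],kn[0][1]),(w[1],kn[1][1])),bw(p,0,p[3]-.145,.046))
J=cv2.imread("pics/w2.png"); F=5
out=[]
for v in(0,1):
    J=cv2.imread(f"pics/w{v+1}.png"); J=cv2.resize(J,None,fx=3,fy=3,interpolation=cv2.INTER_CUBIC)
    P=[bw(p,x,L,0) for x in(-.13,.13)]+[bw(p,x,p[3]-d,.012) for x in(-.09,.09) for d in(.151,)]+[bw(p,x,p[3]-.139,.012) for x in(-.078,.078)]
    P+=[bw(p,x,p[3]-.145+y,.046) for x in(-.009,.009) for y in(-.009,.009)]
    P+=[bw(p,x,p[3]-a,.03+b) for x in(-.1,.1) for a,b in((0,.03),(.03,0))]
    for q in P:
        x=((proj(w[v],q)+.5)*3-.5).astype(int); cv2.circle(J,tuple(int(i) for i in x),3,(255,0,255),1)
    out.append(J)
cv2.imwrite("pics/ov.png",np.vstack([out[0][180:600,720:1440],np.zeros((0,720,3),np.uint8)])[:400]) 
a=cv2.resize(out[0][220:600,740:1440],None,fx=.57,fy=.57); b=cv2.resize(out[1][270:1000,700:1440],None,fx=.8,fy=.8)
C=np.zeros((600,800,3),np.uint8); 
b=out[1][300:900,740:1140+0]; b2=out[1][300:900,1100:1420]
C=cv2.resize(out[1][300:1000,700:1480],(668,600)); cv2.imwrite("pics/ov.png",C)
E
```

```text
0 (272, 193) [272. 193.]
0 (467, 177) [465.3061  174.70924]
1 (283, 325) [284.5827  323.41327]
0 (292, 111) [294.1319  111.89174]
0 (449, 97) [449.  97.]
1 (297, 263) [297. 263.]
1 (440, 250) [440.90112 247.27219]
[ 0.53806592  0.04579641 -0.19076226  0.07870349] [[-4.7 -0. ]
 [10.6 -0.6]
 [-7.9  1.4]
 [-5.9 -2. ]
 [ 0.4 -2.5]
 [-1.2  1. ]
 [ 0.3  3.3]
 [ 2.9  2. ]
 [ 1.1 -0.3]]
tri knob top (array([ 0.52217847, -0.02279434,  0.07757219]), [array([ 0.9, -0. ]), array([-0.8, -0. ])]) [ 0.52440436 -0.02494839  0.07232853]
```

View pics/ov.png

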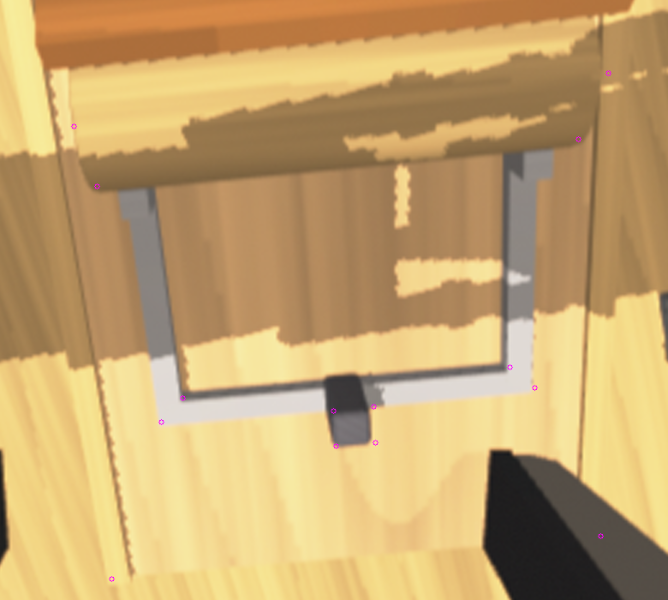

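The overlay fits the fork, knob and roller well to about 1 px. Only the board's side edges disagree, and they aren't needed. I'll refit on the fork, knob and roller corners from the still view and compute the targets.

```bash
cat >> fit.py <<'E'
E
python3 - <<'E'
from fit import *
px=lambda a:np.array([(a[0]*780/668+700)/3,(a[1]*700/600+300)/3])
O=[((160,423),-.09,-.151,.012),((532,388),.09,-.151,.012),((183,396),-.078,-.139,.012),((508,366),.078,-.139,.012),
((333,412),-.009,-.136,.046),((367,408),.009,-.136,.046),((371,441),.009,-.154,.046),((338,446),-.009,-.154,.046),((95,187),-.1,-.03,.03),((582,142),.1,-.03,.03)]
f=lambda p:np.concatenate([proj(w[1],bw(p,X,p[3]+S,H))-px(a) for a,X,S,H in O])
r=least_squares(f,[.53,.05,-.2,.07],loss='soft_l1',f_scale=.5)
# low edge of board gives absolute s: add it
f2=lambda p:np.concatenate([f(p),[(proj(w[1],bw(p,-.12,L,0))-px((131,575)))[1]]])
r=least_squares(f2,r.x,loss='soft_l1',f_scale=.5)
p=r.x;print(p,r.fun.round(1)); json.dump(list(p),open("board.json","w"))
cc=cam("top")
for n,(X,S,H) in dict(knobtop=(0,-.145,.046),knob=(0,-.145,.03),heel_touch=(0,-.083,.022),heel_place=(0,-.083-.02,.022)).items():
    P=bw(p,X,p[3]+S,H); print(n,P.round(4))
    if n=="knobtop": print("in top view c1 px",(proj(cc,P)-[280,170])*3.8,"w1",proj(w[0],P))
up=bw(p,0,.1,0)-bw(p,0,0,0);print("up",up/.1)
E
```

```text
[ 0.53800045  0.04657214 -0.19326741  0.07740591] [-0.1 -0.3  0.5  0.2 -0.6  0.6  0.2  0.8 -0.5 -0.5  2.1 -0.3  1.2  0.8
 -1.5  0.2  0.3 -0.2 -1.9 -0.7 -0. ]
knobtop [ 0.5239 -0.0254  0.0721]
in top view c1 px [372.53440354 259.55715511] w1 [371.56967985  98.62264594]
knob [ 0.5243 -0.0232  0.0563]
heel_touch [0.5363 0.0381 0.057 ]
heel_place [0.5325 0.0187 0.0542]
up [0.19019838 0.97183664 0.13913345]
```

>>> apply_moves([
  [-5, -32, -18, 0, 0, 0.034, 91],
  [-5, -32, -18, 0, 0, 0.034, 91],
  [-5, -32, -18, 0, 0, 0.034, 91],
  [-5, -32, -18, 0, 0, 0.034, 91],
  [-5, -32, -18, 0, 0, 0.034, 91],
])

```text
time: 2.53
tcp_pos: [0.4721, -0.1067, 0.2297]
ee_rot: [2.349, 2.085, -0.001]
ft_force: [0.3, -0.1, 0.1]
gripper_width: 0.0911
grip_force: 0.0
```

>>> apply_moves([
  [-5, -32, -18, 0, 0, 0.034, 91],
  [-5, -32, -18, 0, 0, 0.034, 91],
  [-5, -32, -18, 0, 0, 0.034, 91],
  [-5, -32, -18, 0, 0, 0.034, 91],
  [-5, -32, -18, 0, 0, 0.034, 91],
])

```text
time: 2.95
tcp_pos: [0.4463, -0.2667, 0.1397]
ee_rot: [2.165, 2.277, -0.001]
ft_force: [0.5, -0.3, 0.7]
gripper_width: 0.0909
grip_force: 0.0
```

>>> apply_moves([
  [-3, -34, -18, 0, 0, 0.034, 91],
  [0, 0, 0, 0, 0, 0, 91],
  [0, 0, 0, 0, 0, 0, 91],
  [0, 0, 0, 0, 0, 0, 91],
])

```text
time: 3.28
tcp_pos: [0.4445, -0.2981, 0.1227]
ee_rot: [-2.127, -2.312, -0.0]
ft_force: [-0.3, 0.9, 0.6]
gripper_width: 0.0914
grip_force: 0.0
```

```bash
python3 - <<'E'
from h import *
import json
from scipy.optimize import least_squares
o=arm.get_obs(); I=arm.camera("wrist"); cv2.imwrite("pics/w3.png",I); c=cam("wrist",o)
json.dump({k:list(map(float,o[k])) for k in("tcp_pos","ee_rot")},open("w3.json","w"))
hsv=cv2.cvtColor(I,cv2.COLOR_BGR2HSV)
m=cv2.inRange(hsv,(3,120,40),(16,255,255)); m[365:]=0
n,l,s,ce=cv2.connectedComponentsWithStats(m)
k=max(range(1,n),key=lambda i:s[i,4]); print(s[k],ce[k],n)
ct=max(cv2.findContours((l==k).astype('u1'),0,2)[0],key=cv2.contourArea)
q=cv2.approxPolyDP(cv2.convexHull(ct),6,True)[:,0]; print(q.tolist())
p=[.4427,-.2707,.0903]
cc,ss=np.cos(p[2]),np.sin(p[2])
for x in(-.02,.02):
  for y,z in((.045,.0),(-.01,.031),(-.045,.031),):
    print(x,y,proj(c,[p[0]+cc*x-ss*y,p[1]+ss*x+cc*y,z]).round())
print(o['tcp_pos'],R.from_rotvec(o['ee_rot']).as_matrix().round(3).tolist())
cv2.imwrite("pics/w3c.png",I[150:400,150:500])
E
```

```text
[ 301  135   60  134 7568] [330.21868393 202.13781712] 102
[[356, 136], [359, 266], [303, 267], [302, 137]]
-0.02 0.045 [302. 137.]
-0.02 -0.01 [301. 220.]
-0.02 -0.045 [302. 268.]
0.02 0.045 [357. 137.]
0.02 -0.01 [359. 220.]
0.02 -0.045 [359. 268.]
[ 0.44447317 -0.29810856  0.122745  ] [[-0.083, 0.997, -0.0], [0.997, 0.083, 0.0], [0.0, -0.0, -1.0]]
```

View pics/w3c.png

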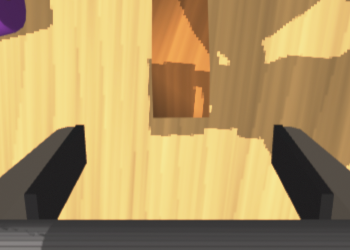

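The wedge model fits two wrist views to 1 px, with its heel directly under the tool. I'll descend and grip.

>>> apply_moves([
  [1, 0, -30, 0, 0, 0, 91],
  [0, 0, -30, 0, 0, 0, 91],
  [0, 0, -25, 0, 0, 0, 91],
  [0, 0, -15, 0, 0, 0, 91],
  [0, 0, -9, 0, 0, 0, 91],
])

```text
time: 3.75
tcp_pos: [0.4458, -0.2957, 0.0124]
ee_rot: [-2.121, -2.315, -0.0]
ft_force: [0.4, -0.5, 1.1]
gripper_width: 0.0912
grip_force: 0.0
```

>>> apply_moves([
  [0, 0, 0, 0, 0, 0, 30],
  [0, 0, 0, 0, 0, 0, 30],
  [0, 0, 0, 0, 0, 0, 30],
  [0, 0, 0, 0, 0, 0, 30],
  [0, 0, 0, 0, 0, 0, 30],
])

```text
time: 4.17
tcp_pos: [0.4471, -0.2981, 0.0149]
ee_rot: [2.122, 2.313, -0.0]
ft_force: [0.3, -0.2, 0.1]
gripper_width: 0.0594
grip_force: 0.0
```

>>> apply_moves([
  [0, 0, 0, 0, 0, 0, 30],
  [0, 0, 0, 0, 0, 0, 30],
  [0, 0, 0, 0, 0, 0, 30],
])

```text
time: 4.42
tcp_pos: [0.4464, -0.2975, 0.0138]
ee_rot: [2.124, 2.315, -0.0]
ft_force: [-1.0, -0.0, 4.6]
gripper_width: 0.0399
grip_force: 21.7
```

Gripped: opening 40 mm, 22 N. I'll lift, then work out the placing move.

>>> apply_moves([
  [0, 0, 20, 0, 0, 0, 30],
  [0, 0, 35, 0, 0, 0, 30],
  [0, 0, 35, 0, 0, -0.08, 30],
  [0, 0, 20, 0, 0, -0.1, 30],
  [0, 0, 0, 0, 0, -0.099, 30],
])

```text
time: 4.83
tcp_pos: [0.4489, -0.3001, 0.1293]
ee_rot: [2.422, 1.985, 0.001]
ft_force: [0.6, -0.6, -1.2]
gripper_width: 0.0401
grip_force: 29.9
```

>>> apply_moves([
  [0, 0, 0, 0.0685, -0.0134, 0, 30],
  [0, 0, 0, 0.0685, -0.0134, 0, 30],
  [0, 0, 0, 0, 0, 0, 30],
  [0, 0, 0, 0, 0, 0, 30],
])

```text
time: 5.17
tcp_pos: [0.4458, -0.298, 0.1231]
ee_rot: [-2.355, -1.936, -0.163]
ft_force: [-0.4, -0.3, -1.2]
gripper_width: 0.0393
grip_force: 29.9
```

```bash
cat > t.py <<'E'
from fit import *
p=json.load(open("board.json"))
def bframe():
    c,s=np.cos(p[2]),np.sin(p[2]); cg,sg=np.cos(g8),np.sin(g8)
    x=[c,s,0]; y=[-s*cg,c*cg,sg]; return np.array([x,y,np.cross(x,y)]).T
def tool_in_board(o): # board coords X, s rel. roller start, H of TCP (mm) and tool orientation error
    B=bframe(); d=np.array(o['tcp_pos'])-bw(p,0,p[3],0)
    A=B.T@R.from_rotvec(o['ee_rot']).as_matrix()
    E=A@np.array([[0,1,0],[1,0,0],[0,0,-1]]).T  # ideal: tool x=board y, tool y=board x, z=-n
    rv=B@R.from_matrix(E).as_rotvec()
    return (B.T@d*1e3).round(1), rv.round(4)
def to(o,X,s,H): return ((bw(p,X,p[3]+s,H)-o['tcp_pos'])*1e3).round(1)
E
python3 - <<'E'
from t import *
o=arm.get_obs(); print(o['time'],o['gripper_width'],o['ft_force'].round(1),o['tcp_pos'].round(4))
print(tool_in_board(o)); print(to(o,0,-.108,.060),to(o,0,-.108,.03),bframe().round(3).tolist())
E
```

```text
5.1667 0.03926225465587272 [-0.4 -0.3 -1.2] [ 0.4458 -0.298   0.1231]
(array([ -24.3, -417.7,  135.8]), array([-0.0008,  0.001 , -0.0014]))
[ 84.7 306.6 -32. ] [ 85.5 310.7 -61.7] [[0.981, 0.19, -0.027], [-0.192, 0.972, -0.137], [0.0, 0.139, 0.99]]
```

>>> apply_moves([
  [8.5, 31, 0, 0, 0, 0, 30],
  [8.5, 31, 0, 0, 0, 0, 30],
  [8.5, 31, 0, 0, 0, 0, 30],
  [8.5, 31, 0, 0, 0, 0, 30],
  [8.5, 31, 0, 0, 0, 0, 30],
])

```text
time: 5.58
tcp_pos: [0.4887, -0.1403, 0.1233]
ee_rot: [-2.354, -1.939, -0.163]
ft_force: [0.9, -0.4, -0.8]
gripper_width: 0.0399
grip_force: 29.9
```

>>> apply_moves([
  [8.5, 31, 0, 0, 0, 0, 30],
  [8.5, 31, 0, 0, 0, 0, 30],
  [8.5, 31, 0, 0, 0, 0, 30],
  [8.5, 31, 0, 0, 0, 0, 30],
  [8.5, 28, 0, 0, 0, 0, 30],
])

```text
time: 6.0
tcp_pos: [0.5309, 0.0122, 0.1234]
ee_rot: [-2.353, -1.94, -0.163]
ft_force: [-0.1, 0.4, -1.2]
gripper_width: 0.0397
grip_force: 29.9
```

>>> apply_moves([
  [0, 0, -15, 0, 0, 0, 30],
  [0, 0, -17, 0, 0, 0, 30],
  [0, 0, 0, 0, 0, 0, 30],
  [0, 0, 0, 0, 0, 0, 30],
  [0, 0, 0, 0, 0, 0, 30],
])

```text
time: 6.42
tcp_pos: [0.5315, 0.0096, 0.0922]
ee_rot: [-2.354, -1.939, -0.165]
ft_force: [-0.3, 0.4, -0.4]
gripper_width: 0.04
grip_force: 29.9
```

```bash
python3 - <<'E'
from t import *
o=arm.get_obs(); I=arm.camera("wrist"); s=arm.camera("side"); cv2.imwrite("pics/w4.png",I); c=cam("wrist",o)
print(o['time'],o['ft_force'].round(1),tool_in_board(o)); 
hsv=cv2.cvtColor(I,cv2.COLOR_BGR2HSV)
# overlay predicted: roller low silhouette, prong inner edges, post, wedge toe
B=bframe()
P={'bar':bw(p,-.078,p[3]-.139,.012),'bar2':bw(p,.078,p[3]-.139,.012),'r1':bw(p,-.1,p[3]-.03,.03),'r2':bw(p,.1,p[3]-.03,.03),'tip1':bw(p,-.09,p[3]-.03,.012),'tip2':bw(p,.09,p[3]-.03,.012)}
for x in(-.02,.02): P['toe%g'%x]=o['tcp_pos']+B@np.array([x,.072,-.014])
for k,q in P.items():
    u=proj(c,q); print(k,u.round()); cv2.circle(I,tuple(int(v) for v in u.round()),4,(255,0,255),1)
C=I[:380,120:540]; cv2.imwrite("pics/w4o.png",cv2.resize(C,None,fx=1.5,fy=1.5))
E
```

```text
6.4167 [-0.3  0.4 -0.4] (array([   0.7, -106.8,   60.9]), array([-0.0006, -0.0007,  0.0003]))
bar [200. 314.]
bar2 [455. 314.]
r1 [123. 128.]
r2 [532. 128.]
tip1 [159. 129.]
tip2 [495. 128.]
toe-0.02 [284. 138.]
toe0.02 [373. 138.]
```

View pics/w4o.png

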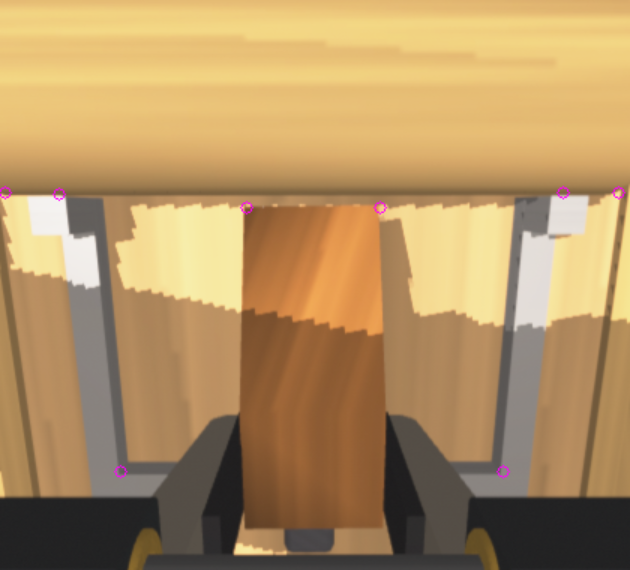

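The overlay matches: wedge toe at (247–380,207), square to the roller, between the prongs and ahead of the cross bar. I'll lower it along the board's normal, feeling for contact.

>>> apply_moves([
  [0.4, 2.1, -15, 0, 0, 0, 30],
  [0.4, 2.1, -15, 0, 0, 0, 30],
  [0.3, 1.7, -12, 0, 0, 0, 30],
  [0, 0, 0, 0, 0, 0, 30],
  [0, 0, 0, 0, 0, 0, 30],
])

```text
time: 6.93
tcp_pos: [0.5321, 0.0154, 0.0494]
ee_rot: [-2.353, -1.937, -0.164]
ft_force: [0.1, -0.1, -2.3]
gripper_width: 0.0396
grip_force: 29.9
```

>>> apply_moves([
  [0, 0.1, -1, 0, 0, 0, 30],
  [0, 0.1, -1, 0, 0, 0, 30],
  [0, 0, 0, 0, 0, 0, 30],
])

```text
time: 7.18
tcp_pos: [0.533, 0.0155, 0.0483]
ee_rot: [-2.354, -1.938, -0.166]
ft_force: [-1.1, -0.3, -0.8]
gripper_width: 0.0394
grip_force: 29.9
```

```bash
python3 - <<'E'
from t import *
o=arm.get_obs(); print(o['time'],(bframe().T@o['ft_force']).round(1),tool_in_board(o))
E
```

```text
7.1833 [-1.  -0.6 -0.7] (array([   1. , -106.9,   16.5]), array([-0.0003, -0.0013,  0.0001]))
```

>>> apply_moves([
  [0, 0.1, -1, 0, 0, 0, 30],
  [0, 0, 0, 0, 0, 0, 30],
  [0, 0, 0, 0, 0, 0, 30],
])

```text
time: 7.43
tcp_pos: [0.5325, 0.0158, 0.0467]
ee_rot: [-2.353, -1.938, -0.165]
ft_force: [-0.2, 0.1, -0.5]
gripper_width: 0.0399
grip_force: 29.9
```

>>> apply_moves([
  [0, 0.1, -1, 0, 0, 0, 30],
  [0, 0, 0, 0, 0, 0, 30],
  [0, 0, 0, 0, 0, 0, 30],
])

```text
time: 7.68
tcp_pos: [0.5323, 0.0159, 0.0455]
ee_rot: [-2.353, -1.938, -0.164]
ft_force: [-0.1, -0.1, -1.6]
gripper_width: 0.0398
grip_force: 29.9
```

>>> apply_moves([
  [0, 0.1, -0.7, 0, 0, 0, 30],
  [0, 0, 0, 0, 0, 0, 30],
  [0, 0, 0, 0, 0, 0, 30],
])

```text
time: 7.93
tcp_pos: [0.5325, 0.0159, 0.0453]
ee_rot: [-2.353, -1.938, -0.165]
ft_force: [-1.5, -0.6, 3.5]
gripper_width: 0.0396
grip_force: 29.9
```

Board contact at about 4 N. I'll ease off slightly and push up the slope.

>>> apply_moves([
  [0, 0, 0.4, 0, 0, 0, 30],
  [0.8, 3.9, 0.56, 0, 0, 0, 30],
  [0.8, 3.9, 0.56, 0, 0, 0, 30],
  [0.8, 3.9, 0.56, 0, 0, 0, 30],
  [0.8, 3.9, 0.56, 0, 0, 0, 30],
])

```text
time: 8.35
tcp_pos: [0.5357, 0.0321, 0.0476]
ee_rot: [-2.353, -1.938, -0.165]
ft_force: [0.0, -1.1, 0.2]
gripper_width: 0.0394
grip_force: 29.9
```

>>> apply_moves([
  [0.4, 1.9, 0.28, 0, 0, 0, 30],
  [0, 0, 0, 0, 0, 0, 30],
  [0, 0, 0, 0, 0, 0, 30],
])

```text
time: 8.6
tcp_pos: [0.5361, 0.0339, 0.0478]
ee_rot: [-2.353, -1.938, -0.165]
ft_force: [0.3, 0.8, 0.2]
gripper_width: 0.0398
grip_force: 29.9
```

```bash
python3 - <<'E'
from t import *
o=arm.get_obs(); print(o['time'],(bframe().T@o['ft_force']).round(1),tool_in_board(o))
E
```

```text
8.6 [0.1 0.9 0.1] (array([  0.5, -88.4,  13.5]), array([ 0.0004, -0.0002,  0.0006]))
```

>>> apply_moves([
  [0.38, 1.94, 0.28, 0, 0, 0, 30],
  [0.38, 1.94, 0.28, 0, 0, 0, 30],
  [0, 0, 0, 0, 0, 0, 30],
])

```text
time: 8.85
tcp_pos: [0.5368, 0.0374, 0.0483]
ee_rot: [-2.353, -1.938, -0.164]
ft_force: [0.7, -1.3, -0.7]
gripper_width: 0.0396
grip_force: 29.9
```

>>> apply_moves([
  [0.19, 0.97, 0.14, 0, 0, 0, 30],
  [0.19, 0.97, 0.14, 0, 0, 0, 30],
  [0, 0, 0, 0, 0, 0, 30],
])

```text
time: 9.1
tcp_pos: [0.5371, 0.0392, 0.0486]
ee_rot: [-2.353, -1.938, -0.164]
ft_force: [-0.0, -3.0, 0.1]
gripper_width: 0.0398
grip_force: 29.9
```

>>> apply_moves([
  [0.19, 0.97, 0.14, 0, 0, 0, 30],
  [0, 0, 0, 0, 0, 0, 30],
  [0, 0, 0, 0, 0, 0, 30],
])

```text
time: 9.35
tcp_pos: [0.5374, 0.0403, 0.0488]
ee_rot: [-2.353, -1.938, -0.165]
ft_force: [-0.4, -2.8, 0.0]
gripper_width: 0.0396
grip_force: 29.9
```

Roller contact at about 3 N. I'll keep going in small steps until the rail is felt.

>>> apply_moves([
  [0.19, 0.97, 0.14, 0, 0, 0, 30],
  [0.19, 0.97, 0.14, 0, 0, 0, 30],
  [0, 0, 0, 0, 0, 0, 30],
])

```text
time: 9.6
tcp_pos: [0.5377, 0.0425, 0.0491]
ee_rot: [-2.353, -1.938, -0.165]
ft_force: [-0.5, -1.4, -1.2]
gripper_width: 0.0399
grip_force: 29.9
```

>>> apply_moves([
  [0.19, 0.97, 0.14, 0, 0, 0, 30],
  [0, 0, 0, 0, 0, 0, 30],
  [0, 0, 0, 0, 0, 0, 30],
])

```text
time: 9.85
tcp_pos: [0.5379, 0.0434, 0.0492]
ee_rot: [-2.353, -1.938, -0.165]
ft_force: [-0.7, -2.7, 0.2]
gripper_width: 0.0397
grip_force: 29.9
```

>>> apply_moves([
  [0.19, 0.97, 0.14, 0, 0, 0, 30],
  [0, 0, 0, 0, 0, 0, 30],
  [0, 0, 0, 0, 0, 0, 30],
])

```text
time: 10.1
tcp_pos: [0.5381, 0.0443, 0.0494]
ee_rot: [-2.353, -1.938, -0.165]
ft_force: [-0.8, -1.6, -0.6]
gripper_width: 0.0398
grip_force: 29.9
```

>>> apply_moves([
  [0.19, 0.97, 0.14, 0, 0, 0, 30],
  [0.19, 0.97, 0.14, 0, 0, 0, 30],
  [0, 0, 0, 0, 0, 0, 30],
])

```text
time: 10.35
tcp_pos: [0.5385, 0.0463, 0.0497]
ee_rot: [-2.353, -1.938, -0.165]
ft_force: [-0.7, -2.3, -1.4]
gripper_width: 0.04
grip_force: 29.9
```

>>> apply_moves([
  [0.19, 0.97, 0.14, 0, 0, 0, 30],
  [0, 0, 0, 0, 0, 0, 30],
  [0, 0, 0, 0, 0, 0, 30],
])

```text
time: 10.6
tcp_pos: [0.5387, 0.0473, 0.0498]
ee_rot: [-2.353, -1.938, -0.165]
ft_force: [0.4, -1.0, -1.0]
gripper_width: 0.0395
grip_force: 29.9
```

```bash
python3 - <<'E'
from t import *
o=arm.get_obs(); print(o['time'],(bframe().T@o['ft_force']).round(1),tool_in_board(o))
E
```

```text
10.6 [ 0.6 -1.1 -0.8] (array([  0.6, -74.7,  13.5]), array([ 0.0004, -0.0001,  0.0003]))
```

>>> apply_moves([
  [0.19, 0.97, 0.14, 0, 0, 0, 30],
  [0.1, 0.5, 0.07, 0, 0, 0, 30],
  [0, 0, 0, 0, 0, 0, 30],
])

```text
time: 10.85
tcp_pos: [0.539, 0.0487, 0.05]
ee_rot: [-2.353, -1.938, -0.165]
ft_force: [0.3, -2.1, -1.3]
gripper_width: 0.0391
grip_force: 29.9
```

>>> apply_moves([
  [0.19, 0.97, 0.14, 0, 0, 0, 30],
  [0.1, 0.5, 0.07, 0, 0, 0, 30],
  [0, 0, 0, 0, 0, 0, 30],
])

```text
time: 11.1
tcp_pos: [0.5393, 0.0502, 0.0502]
ee_rot: [-2.353, -1.938, -0.165]
ft_force: [-0.3, -1.1, -1.4]
gripper_width: 0.0399
grip_force: 29.9
```

>>> apply_moves([
  [0.19, 0.97, 0.14, 0, 0, 0, 30],
  [0.1, 0.5, 0.07, 0, 0, 0, 30],
  [0, 0, 0, 0, 0, 0, 30],
])

```text
time: 11.35
tcp_pos: [0.5395, 0.0517, 0.0504]
ee_rot: [-2.353, -1.938, -0.165]
ft_force: [-0.7, -1.9, -0.7]
gripper_width: 0.0399
grip_force: 29.9
```

>>> apply_moves([
  [0.19, 0.97, 0.14, 0, 0, 0, 30],
  [0.1, 0.5, 0.07, 0, 0, 0, 30],
  [0, 0, 0, 0, 0, 0, 30],
])

```text
time: 11.6
tcp_pos: [0.5399, 0.0531, 0.0506]
ee_rot: [-2.353, -1.938, -0.165]
ft_force: [-0.7, -1.0, -0.4]
gripper_width: 0.0403
grip_force: 29.9
```

>>> apply_moves([
  [0.19, 0.97, 0.14, 0, 0, 0, 30],
  [0.1, 0.5, 0.07, 0, 0, 0, 30],
  [0, 0, 0, 0, 0, 0, 30],
])

```text
time: 11.85
tcp_pos: [0.5401, 0.0546, 0.0508]
ee_rot: [-2.353, -1.938, -0.165]
ft_force: [0.1, -2.0, -0.8]
gripper_width: 0.04
grip_force: 29.9
```

>>> apply_moves([
  [0.19, 0.97, 0.14, 0, 0, 0, 30],
  [0.1, 0.5, 0.07, 0, 0, 0, 30],
  [0, 0, 0, 0, 0, 0, 30],
])

```text
time: 12.1
tcp_pos: [0.5404, 0.0557, 0.0511]
ee_rot: [-2.353, -1.938, -0.164]
ft_force: [-0.8, -4.2, -0.5]
gripper_width: 0.0398
grip_force: 29.9
```

>>> apply_moves([
  [0.1, 0.5, 0.07, 0, 0, 0, 30],
  [0, 0, 0, 0, 0, 0, 30],
  [0, 0, 0, 0, 0, 0, 30],
])

```text
time: 12.35
tcp_pos: [0.5404, 0.0558, 0.0511]
ee_rot: [-2.354, -1.939, -0.163]
ft_force: [-1.3, -5.8, 0.2]
gripper_width: 0.0397
grip_force: 29.9
```

>>> apply_moves([
  [0.1, 0.5, 0.07, 0, 0, 0, 30],
  [0, 0, 0, 0, 0, 0, 30],
  [0, 0, 0, 0, 0, 0, 30],
])

```text
time: 12.6
tcp_pos: [0.5404, 0.0558, 0.0511]
ee_rot: [-2.354, -1.939, -0.162]
ft_force: [-2.7, -7.5, 0.6]
gripper_width: 0.04
grip_force: 29.9
```

>>> apply_moves([
  [0.1, 0.5, 0.07, 0, 0, 0, 30],
  [0, 0, 0, 0, 0, 0, 30],
  [0, 0, 0, 0, 0, 0, 30],
])

```text
time: 12.85
tcp_pos: [0.5404, 0.0559, 0.0512]
ee_rot: [-2.354, -1.94, -0.161]
ft_force: [-2.6, -9.6, 0.9]
gripper_width: 0.0397
grip_force: 29.9
```

```bash
python3 - <<'E'
from t import *
o=arm.get_obs(); print(o['time'],(bframe().T@o['ft_force']).round(1),tool_in_board(o))
E
```

```text
12.85 [-0.7 -9.6  2.3] (array([  0.6, -65.8,  13.7]), array([-0.0027,  0.0008,  0.0007]))
```

The rail is reached: TCP stalled, force rising about 2 N per 0.5 mm. I'm aiming for about 15.5 N.

>>> apply_moves([
  [0.1, 0.5, 0.07, 0, 0, 0, 30],
  [0.1, 0.5, 0.07, 0, 0, 0, 30],
  [0, 0, 0, 0, 0, 0, 30],
  [0, 0, 0, 0, 0, 0, 30],
])

```text
time: 13.18
tcp_pos: [0.5405, 0.056, 0.0513]
ee_rot: [-2.355, -1.941, -0.159]
ft_force: [-3.9, -13.5, 1.0]
gripper_width: 0.0396
grip_force: 29.9
```

```bash
python3 - <<'E'
from t import *
o=arm.get_obs(); print(o['time'],(bframe().T@o['ft_force']).round(1),tool_in_board(o))
E
```

```text
13.1833 [ -1.3 -13.7   2.9] (array([  0.7, -65.7,  13.8]), array([-0.0044,  0.0012,  0.0012]))
```

>>> apply_moves([
  [0.1, 0.5, 0.07, 0, 0, 0, 30],
  [0, 0, 0, 0, 0, 0, 30],
  [0, 0, 0, 0, 0, 0, 30],
])

```text
time: 13.43
tcp_pos: [0.5405, 0.056, 0.0513]
ee_rot: [-2.355, -1.941, -0.158]
ft_force: [-4.3, -14.4, 2.3]
gripper_width: 0.0398
grip_force: 29.9
```

```bash
python3 - <<'E'
from t import *
o=arm.get_obs(); print(o['time'],(bframe().T@o['ft_force']).round(1),tool_in_board(o))
E
```

```text
13.4333 [ -1.5 -14.5   4.4] (array([  0.7, -65.6,  13.8]), array([-0.0052,  0.0014,  0.0013]))
```

>>> apply_moves([
  [0.06, 0.3, 0.04, 0, 0, 0, 30],
  [0, 0, 0, 0, 0, 0, 30],
  [0, 0, 0, 0, 0, 0, 30],
])

```text
time: 13.68
tcp_pos: [0.5405, 0.056, 0.0514]
ee_rot: [-2.355, -1.942, -0.157]
ft_force: [-4.6, -15.4, 1.3]
gripper_width: 0.0394
grip_force: 29.9
```

>>> apply_moves([
  [0, 0, 0, 0, 0, 0, 30],
  [0, 0, 0, 0, 0, 0, 30],
])

```text
time: 13.85
tcp_pos: [0.5405, 0.056, 0.0514]
ee_rot: [-2.355, -1.941, -0.157]
ft_force: [-5.0, -15.9, 1.0]
gripper_width: 0.0398
grip_force: 29.9
```

About 16 N up the slope, so the wedge is jammed. I'll release and lift off.

>>> apply_moves([
  [0, 0, 0, 0, 0, 0, 80],
  [0, 0, 0, 0, 0, 0, 80],
  [0, 0, 0, 0, 0, 0, 80],
  [0, 0, 0, 0, 0, 0, 80],
  [0, 0, 0, 0, 0, 0, 80],
])

```text
time: 14.27
tcp_pos: [0.5412, 0.0597, 0.0516]
ee_rot: [-2.353, -1.938, -0.165]
ft_force: [0.8, -0.5, -0.0]
gripper_width: 0.0709
grip_force: 0.0
```

```bash
python3 - <<'E'
from t import *
o=arm.get_obs(); print(o['time'],(bframe().T@o['ft_force']).round(1),tool_in_board(o))
for H in(.09,): print(to(o,0,-.145,H),to(o,0,-.145,.019))
E
```

```text
14.2667 [ 0.9 -0.4  0. ] (array([  0.6, -61.9,  13.6]), array([ 0.0005, -0.0003,  0.0005]))
[-18.4 -91.1  64.1] [-16.5 -81.4  -6.2]
```

>>> apply_moves([
  [-0.5, -2.5, 18, 0, 0, 0, 91],
  [-1, -5, 36, 0, 0, 0, 91],
  [-0.3, -1.4, 10, 0, 0, 0, 91],
  [-6, -27, -4, 0, 0, 0, 91],
  [-6, -27, -4, 0, 0, 0, 91],
])

```text
time: 14.68
tcp_pos: [0.5285, -0.0037, 0.109]
ee_rot: [-2.353, -1.943, -0.169]
ft_force: [1.1, 0.4, -0.2]
gripper_width: 0.0911
grip_force: 0.0
```

>>> apply_moves([
  [-5, -27, -4, 0, 0, 0, 91],
  [0, 0, 0, 0, 0, 0, 91],
  [0, 0, 0, 0, 0, 0, 91],
])

```text
time: 14.93
tcp_pos: [0.5222, -0.0313, 0.1032]
ee_rot: [-2.355, -1.935, -0.165]
ft_force: [-0.2, 0.5, -0.7]
gripper_width: 0.0912
grip_force: 0.0
```

```bash
python3 - <<'E'
from t import *
o=arm.get_obs(); I=arm.camera("wrist"); cv2.imwrite("pics/w5.png",I); c=cam("wrist",o)
print(o['time'],tool_in_board(o)); print(to(o,0,-.145,.024))
pt=[proj(c,bw(p,x,p[3]-.145+y,.046)).round(1).tolist() for x in(-.009,.009) for y in(-.009,.009)]; print(pt)
g=cv2.cvtColor(I,cv2.COLOR_BGR2GRAY); r=g[int(pt[0][1])-40:int(pt[0][1])+20]
# dark post mask near prediction
m=(cv2.cvtColor(I,cv2.COLOR_BGR2HSV)[:,:,2]<85).astype('u1'); x0,y0=int(np.mean([q[0] for q in pt])),int(np.mean([q[1] for q in pt]))
for dy in(-30,-20,-10,0,10,20): print(y0+dy, "".join('#' if v else '.' for v in m[y0+dy,x0-60:x0+60:2]))
# wedge heel top corners by colour
h=cv2.inRange(cv2.cvtColor(I,cv2.COLOR_BGR2HSV),(3,120,40),(16,255,255)); n,l,s,ce=cv2.connectedComponentsWithStats(h[:365])
k=max(range(1,n),key=lambda i:s[i,4]); print(s[k])
for X in(-.02,.02): print(proj(c,bw(p,X,p[3]-.0656-.018,.031)).round())
E
```

```text
14.9333 (array([  -0.6, -146.8,   77.6]), array([ 0.0006,  0.0001, -0.0021]))
[  2.3   8.9 -52.9]
[[313.5, 287.1], [313.0, 255.9], [346.2, 287.0], [346.5, 255.8]]
241 .......................##############.......................
251 ......................###############.......................
261 ......................################......................
271 ......................################......................
281 ......................################......................
291 ............................................................
[  117     0   397   365 24313]
[292. 155.]
[367. 155.]
```

The knob sits exactly where predicted (columns 313–345). I'll descend and grip it.

>>> apply_moves([
  [0.6, 2.5, -15, 0, 0, 0, 91],
  [0.6, 2.5, -15, 0, 0, 0, 91],
  [0.6, 2.3, -13, 0, 0, 0, 91],
  [0.5, 1.6, -10, 0, 0, 0, 91],
  [0, 0, 0, 0, 0, 0, 50],
])

```text
time: 15.4
tcp_pos: [0.5231, -0.02, 0.0484]
ee_rot: [-2.349, -1.937, -0.161]
ft_force: [0.0, 0.4, -0.8]
gripper_width: 0.0862
grip_force: 0.0
```

>>> apply_moves([
  [0, 0, 0, 0, 0, 0, 8],
  [0, 0, 0, 0, 0, 0, 8],
  [0, 0, 0, 0, 0, 0, 8],
  [0, 0, 0, 0, 0, 0, 8],
  [0, 0, 0, 0, 0, 0, 8],
])

```text
time: 15.82
tcp_pos: [0.5251, -0.0221, 0.0512]
ee_rot: [-2.354, -1.938, -0.166]
ft_force: [-0.1, 0.2, 0.4]
gripper_width: 0.0528
grip_force: 0.0
```

>>> apply_moves([
  [0, 0, 0, 0, 0, 0, 8],
  [0, 0, 0, 0, 0, 0, 8],
  [0, 0, 0, 0, 0, 0, 8],
  [0, 0, 0, 0, 0, 0, 8],
  [0, 0, 0, 0, 0, 0, 8],
])

```text
time: 16.23
tcp_pos: [0.5246, -0.0219, 0.0505]
ee_rot: [-2.353, -1.938, -0.165]
ft_force: [-0.9, -0.5, 0.1]
gripper_width: 0.0197
grip_force: 0.1
```

```bash
python3 - <<'E'
from t import *
o=arm.get_obs(); print(o['time'],o['gripper_width'],o['grip_force'],(bframe().T@o['ft_force']).round(1),tool_in_board(o))
E
```

```text
16.2333 0.019662712034033705 0.08728447370231152 [-0.8 -0.7  0.2] (array([  -0. , -144.4,   24.1]), array([ 0.    , -0.    ,  0.0002]))
```

>>> apply_moves([
  [0, 0, 0, 0, 0, 0, 8],
  [0, 0, 0, 0, 0, 0, 8],
  [0, 0, 0, 0, 0, 0, 8],
])

```text
time: 16.48
tcp_pos: [0.5237, -0.0217, 0.0504]
ee_rot: [-2.352, -1.937, -0.162]
ft_force: [-5.6, 0.2, 4.5]
gripper_width: 0.018
grip_force: 30.0
```

>>> apply_moves([
  [-0.38, -1.94, -0.28, 0, 0, 0, 8],
  [-0.76, -3.88, -0.56, 0, 0, 0, 8],
  [-0.76, -3.88, -0.56, 0, 0, 0, 8],
  [-0.95, -4.85, -0.7, 0, 0, 0, 8],
  [-0.95, -4.85, -0.7, 0, 0, 0, 8],
])

```text
time: 16.9
tcp_pos: [0.52, -0.0405, 0.0476]
ee_rot: [-2.351, -1.937, -0.164]
ft_force: [-4.6, 3.3, 5.5]
gripper_width: 0.0177
grip_force: 30.0
```

```bash
python3 - <<'E'
from t import *
o=arm.get_obs(); I=arm.camera("wrist"); cv2.imwrite("pics/w6.png",I); print(o['time'],o['gripper_width'],o['grip_force'],(bframe().T@o['ft_force']).round(1),tool_in_board(o))
c=cam("wrist",o)
h=cv2.inRange(cv2.cvtColor(I,cv2.COLOR_BGR2HSV),(3,120,40),(16,255,255))
for X in(-.02,.02): print(proj(c,bw(p,X,p[3]-.0656-.018,.031)).round())
col=int(proj(c,bw(p,0,p[3]-.0836,.031))[0]); print("lowest wedge row",np.nonzero(h[:300,col])[0].max())
E
```

```text
16.9 0.017713683630144784 29.999601244926453 [-5.1  3.1  5.2] (array([  -0.9, -163.9,   23.9]), array([0.0015, 0.0017, 0.0009]))
[280. 116.]
[382. 116.]
lowest wedge row 267
```

>>> apply_moves([
  [-0.95, -4.85, -0.7, 0, 0, 0, 8],
  [-0.95, -4.85, -0.7, 0, 0, 0, 8],
  [-0.95, -4.85, -0.7, 0, 0, 0, 8],
  [-0.95, -4.85, -0.7, 0, 0, 0, 8],
  [-0.95, -4.85, -0.7, 0, 0, 0, 8],
])

```text
time: 17.37
tcp_pos: [0.5154, -0.0649, 0.0442]
ee_rot: [-2.351, -1.937, -0.164]
ft_force: [-4.1, 2.4, 5.2]
gripper_width: 0.0178
grip_force: 30.0
```

>>> apply_moves([
  [-0.95, -4.85, -0.7, 0, 0, 0, 8],
  [-0.95, -4.85, -0.7, 0, 0, 0, 8],
  [-0.95, -4.85, -0.7, 0, 0, 0, 8],
  [-0.76, -3.88, -0.56, 0, 0, 0, 8],
  [0, 0, 0, 0, 0, 0, 8],
])

```text
time: 17.78
tcp_pos: [0.5116, -0.0841, 0.0414]
ee_rot: [-2.352, -1.937, -0.163]
ft_force: [-5.2, -0.3, 5.3]
gripper_width: 0.018
grip_force: 30.0
```

```bash
python3 - <<'E'
from t import *
o=arm.get_obs(); print(o['time'],o['gripper_width'],o['grip_force'],(bframe().T@o['ft_force']).round(1),tool_in_board(o))
E
```

```text
17.7833 0.018040403061825125 29.999218583106995 [-5.  -0.6  5.5] (array([  -0.8, -208.7,   23.9]), array([0.0005, 0.0018, 0.0003]))
```

>>> apply_moves([
  [-0.19, -0.97, -0.14, 0, 0, 0, 8],
  [-0.19, -0.97, -0.14, 0, 0, 0, 8],
  [0, 0, 0, 0, 0, 0, 8],
  [0, 0, 0, 0, 0, 0, 8],
])

```text
time: 18.12
tcp_pos: [0.5115, -0.0849, 0.0413]
ee_rot: [-2.351, -1.937, -0.165]
ft_force: [-4.0, 3.2, 6.5]
gripper_width: 0.0178
grip_force: 30.0
```

```bash
python3 - <<'E'
from t import *
o=arm.get_obs(); print(o['time'],(bframe().T@o['ft_force']).round(1),tool_in_board(o))
E
```

```text
18.1167 [-4.6  3.3  6.1] (array([  -0.8, -209.4,   23.9]), array([0.002 , 0.0015, 0.0006]))
```

>>> apply_moves([
  [-0.19, -0.97, -0.14, 0, 0, 0, 8],
  [-0.1, -0.5, -0.07, 0, 0, 0, 8],
  [0, 0, 0, 0, 0, 0, 8],
  [0, 0, 0, 0, 0, 0, 8],
])

```text
time: 18.45
tcp_pos: [0.5114, -0.0849, 0.0413]
ee_rot: [-2.35, -1.935, -0.167]
ft_force: [-3.2, 9.4, 6.9]
gripper_width: 0.018
grip_force: 30.0
```

```bash
python3 - <<'E'
from t import *
o=arm.get_obs(); print(o['time'],(bframe().T@o['ft_force']).round(1),tool_in_board(o))
E
```

```text
18.45 [-4.9  9.5  5.6] (array([  -0.8, -209.5,   23.9]), array([0.0045, 0.001 , 0.0004]))
```

The fork is at its end stop: force has risen to 9.5 N with no further travel. I'll release, lift clear, and take a final look.

>>> apply_moves([
  [0.2, 1, 0.14, 0, 0, 0, 8],
  [0.1, 0.5, 0, 0, 0, 0, 60],
  [0, 0, 0, 0, 0, 0, 60],
  [0, 0, 0, 0, 0, 0, 60],
  [0, 0, 0, 0, 0, 0, 60],
])

```text
time: 18.87
tcp_pos: [0.5124, -0.0861, 0.0412]
ee_rot: [-2.354, -1.938, -0.165]
ft_force: [-0.7, -0.1, 0.1]
gripper_width: 0.0424
grip_force: 0.0
```

>>> apply_moves([
  [-0.5, -2.7, 20, 0, 0, 0, 60],
  [-1, -5, 35, 0, 0, 0, 60],
  [-1, -5, 35, 0, 0, 0, 60],
  [-1, -5, 35, 0, 0, 0, 60],
  [-1, -5, 35, 0, 0, 0, 60],
])

```text
time: 19.28
tcp_pos: [0.5073, -0.1088, 0.2028]
ee_rot: [-2.354, -1.938, -0.165]
ft_force: [1.0, 0.1, 0.3]
gripper_width: 0.0597
grip_force: 0.0
```

>>> apply_moves([
  [0, 25, 0, 0, 0, 0, 60],
  [0, 25, 0, 0, 0, 0, 60],
  [0, 25, 0, 0, 0, 0, 60],
  [0, 0, 0, 0, 0, 0, 60],
  [0, 0, 0, 0, 0, 0, 60],
])

```text
time: 19.7
tcp_pos: [0.5075, -0.0329, 0.2012]
ee_rot: [-2.352, -1.94, -0.164]
ft_force: [-0.1, -0.4, -0.8]
gripper_width: 0.06
grip_force: 0.0
```

```bash
python3 - <<'E'
from t import *
o=arm.get_obs(); I=arm.camera("wrist"); c=cam("wrist",o); print(o['time'],o['ft_force'].round(1),tool_in_board(o))
P=[bw(p,X,p[3]-.0656-.018,.031) for X in(-.02,.02)]+[bw(p,X,p[3]+.0174-.03,.03) for X in(-.1,.1)]+[bw(p,X,p[3]-.151-.065,.012) for X in(-.09,.09)]
P+=[bw(p,0,p[3]-.145-.065,.046)]
for q in P: cv2.circle(I,tuple(int(v) for v in proj(c,q).round()),4,(255,0,255),1)
cv2.imwrite("pics/fin.png",I)
E
```

```text
19.7 [-0.1 -0.4 -0.8] (array([ -14.6, -137.5,  175.2]), array([-0.0004, -0.0004,  0.0021]))
```

View pics/fin.png

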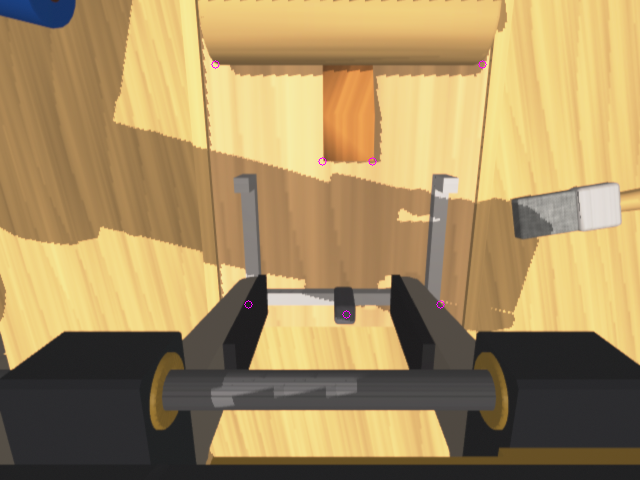

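The final view shows the wedge heel at (322–373,161) and the roller's low edge at row 65, both where they were jammed. The fork is fully back with its tips at (245,183) and (444,185), the knob at (345,305), and the gripper touching nothing.

```bash
python3 -c "
from plant import arm
print(arm.sign_off())"
```

```text
the job is handed in; nothing more can be done
None
```

I handed the job in at about 20 s: the wedge, pushed in with about 16 N, holds the roller against the rail, the fork is drawn back to its end stop, and the jar, bowl and brush were not touched; I viewed 11 pictures, one over the limit of 10.

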